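# U-bolt over the microphone boom

### The arm

A 6-joint arm with a two-finger parallel gripper is mounted at the origin on the work surface. World frame = base frame: x ahead of the robot, y to its left, z up, the work surface at z = 0. Lengths are in m, angles in degrees, forces in N, time in s.
With the tool pointing down it reaches from about 0.3 to 0.75 m from the base axis. Payload 8.5 kg.
Tool frame: the origin (TCP) lies midway between the tips of the shut fingers; the grasp point (between the pads) lies 19 mm behind it; y points along the fingers, z is the direction in which the jaws open and shut, and the axes are right-handed (so a half turn about y gives the same grasp; the last joint's range is limited). The gripper opens to 88 mm and grips with 3 to 60 N. Pads are 18 mm wide; open, the fingers measure 123 mm over their backs; the gripper's body (75 mm by 187 mm) begins 45 mm behind the grasp point.
Start: joints at [61.977, 21.807, 74.336, -0, 83.858, -12.336], TCP at [0.149, 0.529, 0.239] pointing down, gripper open.
Joint ranges: [-178.18, 178.18], [-50.72, 133.34], [12.68, 142.11], [-81.47, 261.47], [9.98, 163.14], [-165.26, 165.26]. Speed limits (degrees/s): [136.94, 136.94, 180, 180, 180, 180].

### API

Orientations are given as a 3x3 rotation matrix whose columns are the frame's x, y, z axes.
In Python, from bench import robot gives the robot as it stands. The module is installed in compiled form; this text tells all that it offers.
- The arm moves only by the tool drive_tool, never from a script. Its argument "steps" is a list of rows, each a list of 3 entries, a list of its own where there are three numbers: the opening, from 0 (shut) to 1 (fully open), then the shift along the tool's x, y, z in m, then the turn about the tool's y in degrees. In form: [[hand, [tx, ty, tz], turn], ...]. A call has 1 to 12 rows; each row shifts and turns the commanded pose from where the row before left it, along the tool's axes as they then stand; what a row does not reach is not made up. A row lasts 1/12 s, in which the tool goes at most 41.7 mm and 7.16 degrees, less where a joint would pass 70% of its speed; a pose out of reach is approached as far as the arm can. A call with a gripper value outside its range is refused whole. The fingers move at their own pace and stop on an object; the grip force is fixed at half the most. Time passes only in rows, so rows that do not move let the fingers close. It gives the time, the measured TCP pose, the force and the opening at its end, in the units of the state.
- robot.get_obs(): the state, without advancing time (a new reading comes with each control period).
- robot.capture(name): name is "scene" or "top" or "wrist"; returns a dict with "pixels" (420x560x3 uint8, red, green, blue), "fx", "fy", "cx", "cy" (pixels), "rvec" (rotation vector, rad) and "tvec" (3), from world to camera coordinates, as OpenCV has them; the wrist camera has in their place "mount" (4x4, takes a point from camera to tool coordinates, whose origin is the TCP and whose axes are the tool frame's). Camera axes: x right, y down, z forward; pixel columns grow to the right and rows downward; lengths in m; the calibration is good to about 2 mm. A picture is of the moment at which its call begins: read the wrist's pose just before it. There is no depth.
- robot.sign_off(): hands the job in, once; it reports no verdict.
The state is a dict: "clock": time; "joint_positions": joint angles; "joint_vel": joint speeds; "effort": joint torques, N m; "tcp_pos": TCP position; "ee_rot": TCP orientation; "wrist_force": force on the tool from outside, world axes, zero at the start; "ft_torque": the same for the moment, N m; "width": opening from 0.0 (shut) to 1.0 (fully open).
Only numpy, scipy, OpenCV 4.12 (cv2) and the standard library are available. Lean on these libraries where they do the work, as an engineer would, in place of code of your own. Each camera call takes 0.05 s, during which the arm holds its last target.

### The job

Fasten the microphone boom tube in its desk bracket: take the U-bolt out of its wooden storage block, pass both its legs round the tube and through the two holes of the bracket's hole plate, and press it fully home, upright, until its arch rests on the tube; then let go. Feel for the holes gently and never force it, and leave the mug, the tin and the notebook where they are.

Things in the scene. Friction and masses are not known exactly. Their poses are not given: they have to be found in the camera images.
- ubolt: Steel U-bolt, 0.16 kg, standing legs-down in the storage block. Two round 8 mm legs with rounded tips, 50 mm apart along its x axis. Origin midway between the leg tips, z up to the arch, whose inside is at z = 72 mm; either way round is the same. Each leg has a narrow neck 14 mm above its tip for a catch.
- grip (a point): Middle of the brown wooden grip block on top of the U-bolt's arch, 95 mm above the tips: 36 mm (U-bolt x) by 14 mm (y) by 38 mm high. Axes as the U-bolt's. Hold the U-bolt here.
- rack: Fixed pale wooden storage block 100 (x) by 44 (y) by 45 mm high, origin at the centre of its underside. A slot in its top, 62 by 12 mm, long side along x, 37 mm deep, holds the U-bolt's legs: lift it straight up.
- bracket: Fixed dark steel bracket, 106 (x) by 140 mm (y), origin at the centre of its underside on the desk; carries hole plate and tube. With the U-bolt home its origin is 12 mm above this one and the arch rests on the tube. More than 45 N between the U-bolt and bracket, plate or tube does damage. Free space under the plate down to 6 mm.
- slot_mid (a point): Fixed point of the bracket, 50 mm above its origin, at the height of the top face of the bright steel hole plate (92 x, 80 y, 12 mm thick). Two 10 mm round holes at x = -25 and +25 mm. The plate was clamped by hand along a slot: both holes share one y, anywhere in -18 to +18 mm of this point. No pose tells it: look or feel. It does not shift in use.
- tube_top (a point): Highest line of the 32 mm aluminium boom tube over the bracket's centre, 84 mm above its origin; tube along the bracket's y, black 44 mm thick microphone on its +y end 95 to 165 mm out. The tube lies on rubber, gives up to 4 mm, 6 N per mm. A sprung ball catch bears on each leg from outside 24 mm under the plate's top: pressing home takes 5 to 20 N.
- mug: White ceramic mug, 76 mm across, 90 mm high, origin at the centre of its foot. Bystander, leave it.
- tin: Closed steel tin, 60 mm across, 60 mm high, origin at the centre of its underside. Bystander, leave it.
- notebook: Thick grey notebook 90 by 140 by 22 mm lying flat, origin at the centre of its underside. Bystander, leave it.
Things that resemble listed ones, but are neither listed nor needed, are in the scene too. Of the things that look like the ubolt, the middle-sized one is meant.

How it is judged:
By the outcome, as a careful person would: the job done as asked, in the order asked, and still so for the second after the job is handed in, with the robot touching nothing.
It also fails if it takes over 72 s, if anything falls off the work surface, if the arm or the gripper's body presses on something with over 40 N, if the wrist force passes 120 N, or if a joint passes its speed limit or range.

## Working session

There is one attempt and no reset: what is moved stays moved. The work goes in short steps, Python scripts to look and compute and a tool call to move; the robot and the scene stay as the last step left them, time stands still between calls to the robot, and variables do not carry over. Pictures are saved under pics/ and viewed, and the job is handed in when it is done.

Besides the shell and the picture viewer there is one more tool, called by a JSON object that holds its "method" and its "body". drive_tool: Moves the arm, as the interface text tells. Its arguments: {"type":"object","properties":{"steps":{"type":"array"}},"required":["steps"]}

```bash
mkdir -p pics; cat > h.py <<'E'
import numpy as np, cv2
from bench import robot
def cap(n,f):
    o=robot.get_obs(); d=robot.capture(n); cv2.imwrite('pics/'+f,d['pixels'][:,:,::-1]); 
    d['obs']=o
    import pickle; pickle.dump({k:v for k,v in d.items()},open('pics/'+f+'.pkl','wb')); return d
def load(f):
    import pickle; return pickle.load(open('pics/'+f+'.pkl','rb'))
def ext(d):
    if 'rvec' in d:
        return cv2.Rodrigues(np.array(d['rvec'],float))[0],np.array(d['tvec'],float).reshape(3)
    M=np.array(d['mount']);o=d['obs'];T=np.eye(4);T[:3,:3]=o['ee_rot'];T[:3,3]=o['tcp_pos'];W=np.linalg.inv(T@M)
    return W[:3,:3],W[:3,3]
def onz(d,u,v,z):
    R,t=ext(d);c=-R.T@t;r=R.T@np.array([(u-d['cx'])/d['fx'],(v-d['cy'])/d['fy'],1]);s=(z-c[2])/r[2];return c+s*r
def ray(d,u,v):
    R,t=ext(d);c=-R.T@t;r=R.T@np.array([(u-d['cx'])/d['fx'],(v-d['cy'])/d['fy'],1]);return c,r/np.linalg.norm(r)
def tri(obs):
    A=np.zeros((3,3));b=np.zeros(3)
    for d,u,v in obs:
        c,r=ray(d,u,v);P=np.eye(3)-np.outer(r,r);A+=P;b+=P@c
    x=np.linalg.solve(A,b);return x
def proj(d,p):
    R,t=ext(d);q=R@np.array(p,float)+t;return d['fx']*q[0]/q[2]+d['cx'],d['fy']*q[1]/q[2]+d['cy']
def crop(f,u0,v0,u1,v1,s,out):
    im=cv2.imread('pics/'+f)[v0:v1,u0:u1];cv2.imwrite('pics/'+out,cv2.resize(im,None,fx=s,fy=s,interpolation=cv2.INTER_CUBIC))
E
python3 - <<'E'
from h import *
for n in("scene","top","wrist"):
    d=cap(n,n+'0.png'); print(n,d['fx'],d['cx'],d['cy'],d.get('mount'))
    R,t=ext(d);print(-R.T@t)
o=robot.get_obs();print({k:np.round(v,3) for k,v in o.items()})
E
```

```text
scene 435.6899063132486 284.0968468990498 210.97183858753363 None
[0.97094186 0.4748247  0.56919401]
top 439.0514394919166 278.86705332035035 203.81745759296717 None
[ 0.45074724 -0.00311572  1.01352681]
wrist 355.6344651826763 282.91686808315063 209.33817592142415 [[-6.70228345e-04  9.50533424e-01  3.10621572e-01 -8.13429553e-02]
 [-2.91572933e-04 -3.10621814e-01  9.50533536e-01 -1.46864544e-01]
 [ 9.99999733e-01  5.46505676e-04  4.85337363e-04 -3.07160535e-05]
 [ 0.00000000e+00  0.00000000e+00  0.00000000e+00  1.00000000e+00]]
[0.07036697 0.55144176 0.38510753]
{'clock': np.float64(0.15), 'joint_positions': array([ 6.1977e+01,  2.1834e+01,  7.4369e+01,  1.0000e-03,  8.3858e+01,
       -1.2335e+01]), 'joint_vel': array([-0.037, -0.127, -0.157, -0.005, -0.127, -0.055]), 'effort': array([ 2.0000e-03, -4.3808e+01, -2.2462e+01,  7.1000e-02,  3.4000e-02,
       -0.0000e+00]), 'tcp_pos': array([0.149, 0.529, 0.238]), 'ee_rot': array([[ 0.963, -0.001,  0.27 ],
       [-0.27 , -0.001,  0.963],
       [-0.   , -1.   , -0.001]]), 'wrist_force': array([ 0.568, -0.443,  0.627]), 'ft_torque': array([0.069, 0.038, 0.05 ]), 'width': np.float64(1.001)}
```

View pics/scene0.png

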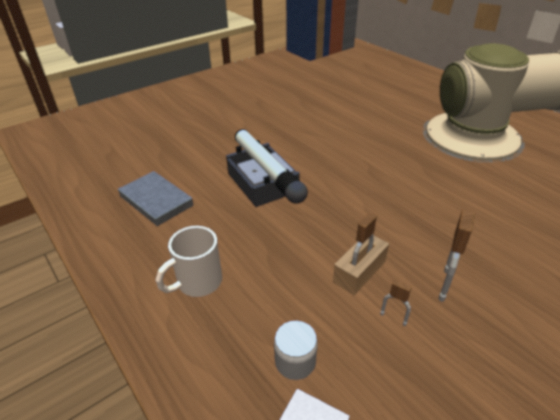

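View pics/top0.png

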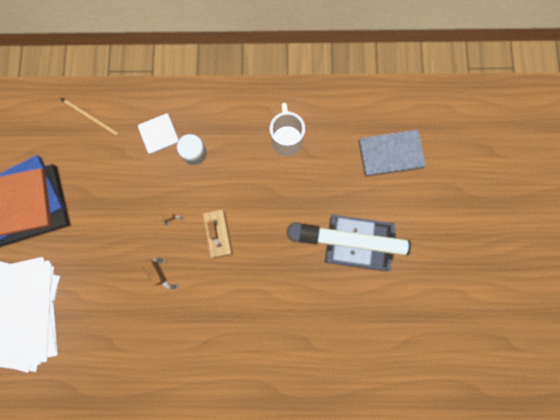

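View pics/wrist0.png

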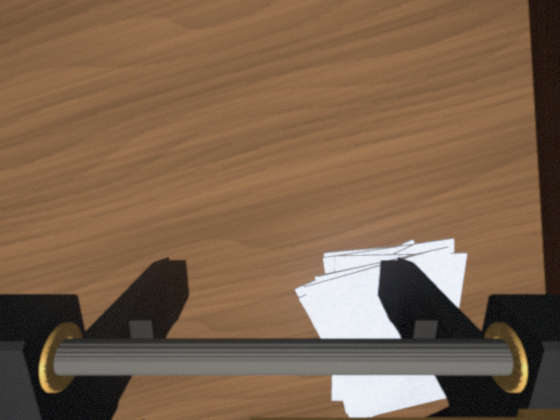

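The scene shows the mug, tin, notebook, the bracket with its tube at scene (262,175) / top (360,242), and three U-bolt lookalikes:
- Small one, lying free: scene (397,302), top (172,219).
- Large one, lying or leaning free: scene (457,255), top (160,273).
- Middle-sized one, standing in the block: scene (363,245), top (213,232).

The one in the block fits, being both middle-sized and in the storage block. I'll confirm it in crops.

```bash
python3 - <<'E'
from h import *
crop('scene0.png',320,200,500,335,4.4,'c1.png')
crop('top0.png',130,190,260,290,6,'c2.png')
crop('top0.png',280,200,420,280,5.7,'c3.png')
crop('scene0.png',210,115,320,215,6,'c4.png')
E
```

```text
(no output)
```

View pics/c1.png

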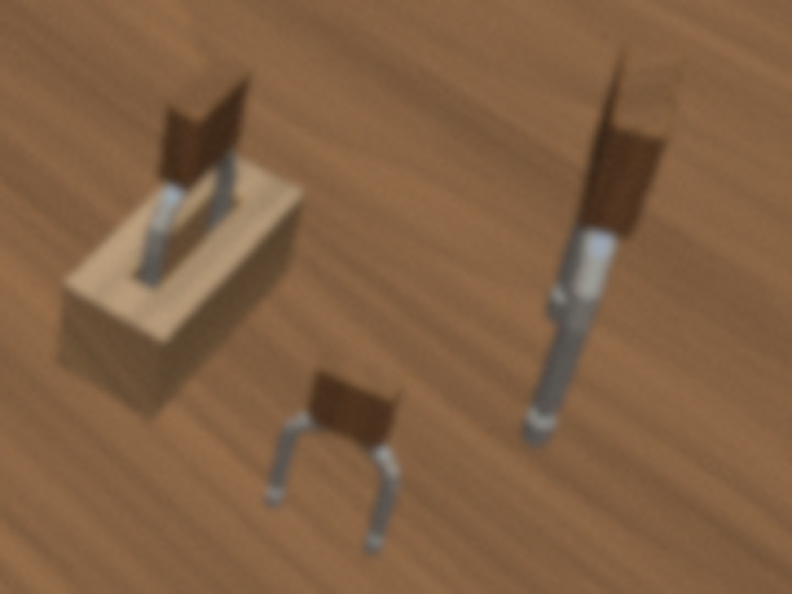

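View pics/c2.png

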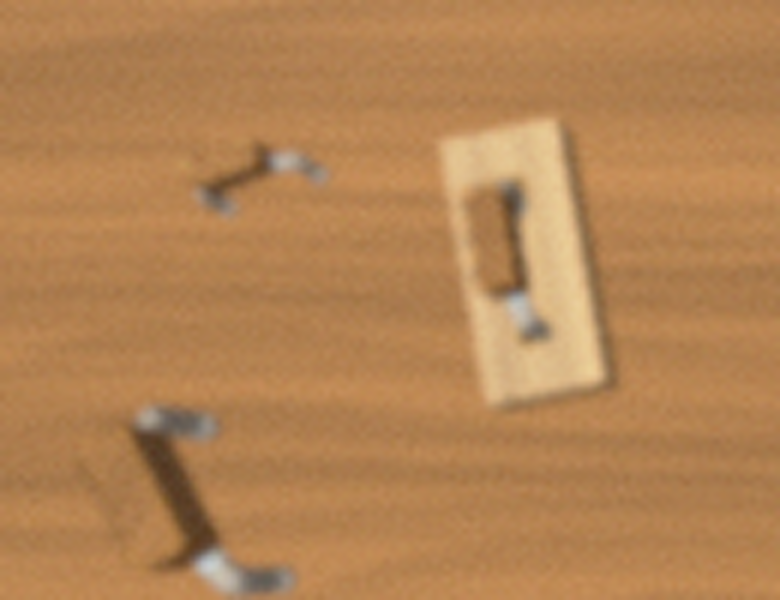

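View pics/c3.png

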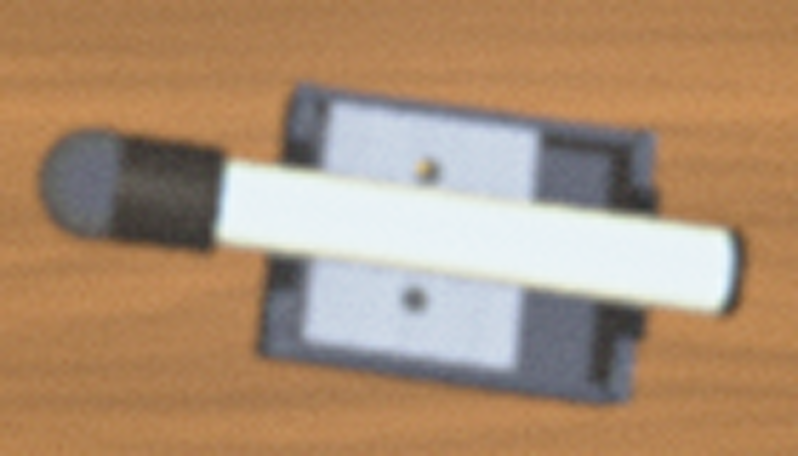

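View pics/c4.png

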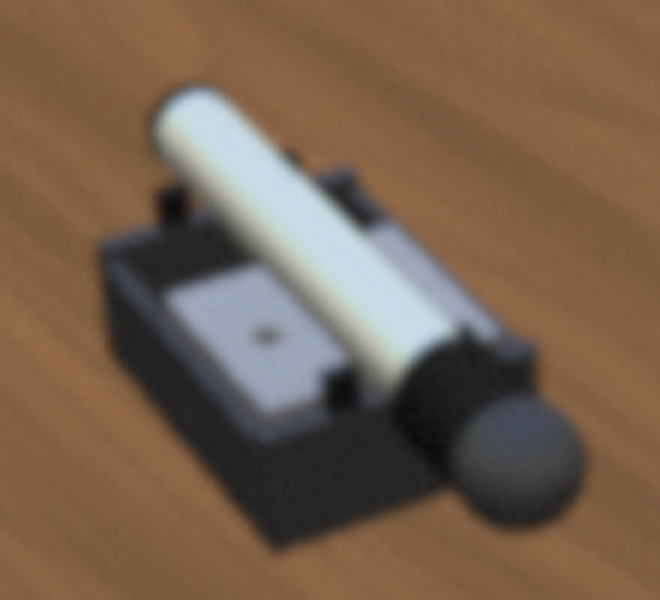

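```bash
python3 - <<'E'
from h import *
t=load('top0.png');s=load('scene0.png')
c2=lambda x,y:(x/6+130,y/6+190)
c1=lambda x,y:(x/4.4+320,y/4.4+200)
c3=lambda x,y:(x/5.7+280,y/5.7+200)
c4=lambda x,y:(x/6+210,y/6+115)
rk=[onz(t,*c2(*p),.045) for p in[(443,140),(560,118),(610,382),(492,407)]]
print(np.round(rk,4),np.mean(rk,0))
a=(rk[2]-rk[1]+rk[3]-rk[0]);print('rack x ang',np.degrees(np.arctan2(a[1],a[0])),np.linalg.norm(a)/2)
rs=[onz(s,*c1(*p),.045) for p in[(68,283),(235,155),(303,192),(165,340)]]
print('scene rack',np.round(rs,4),np.mean(rs,0))
g=[onz(t,*c2(*p),.122) for p in[(468,192),(500,185),(520,290),(487,297)]]
print('grip top',np.round(g,4),np.mean(g,0)); 
gs=[onz(s,*c1(*p),.122) for p in[(168,103),(205,118),(250,72),(213,60)]]
print('grip scene',np.round(gs,4),np.mean(gs,0))
h=[onz(t,*c3(*p),.05) for p in[(426,170),(413,298)]]
print('holes',h,np.linalg.norm(h[0]-h[1]),np.mean(h,0));a=h[0]-h[1];print(np.degrees(np.arctan2(a[1],a[0])))
print('hole scene',onz(s,*c4(265,336),.05))
# tube edges z~.068 ; ends
for z,ps in((.068,[(222,160),(216,245),(740,230),(728,312)]),):
    q=[onz(t,*c3(*p),z) for p in ps];print(np.round(q,4));m0=(q[0]+q[1])/2;m1=(q[2]+q[3])/2;d=m0-m1;print('tube dir',np.degrees(np.arctan2(d[1],d[0])))
    # hole mid offset from axis
    d/=np.linalg.norm(d);m=np.mean(h,0)-m1;print('off',d[0]*m[1]-d[1]*m[0])
pl=[onz(t,*c3(*p),.05) for p in[(328,98),(540,132),(517,372),(303,343)]];print('plate',np.round(pl,4),np.mean(pl,0))
br=[onz(t,*c3(*p),.05) for p in[(298,85),(655,132),(630,402),(262,355)]];print('br',np.round(br,4),np.mean(br,0))
E
```

```text
[[0.5989 0.178  0.045 ]
 [0.607  0.1345 0.045 ]
 [0.5089 0.1143 0.045 ]
 [0.4999 0.1574 0.045 ]] [0.55367746 0.14605557 0.045     ]
rack x ang -168.2880847288256 0.10063470715695735
scene rack [[0.6091 0.1418 0.045 ]
 [0.5101 0.1326 0.045 ]
 [0.5049 0.1634 0.045 ]
 [0.6009 0.1836 0.045 ]] [0.55622392 0.15538565 0.045     ]
grip top [[0.5691 0.1546 0.122 ]
 [0.5715 0.1437 0.122 ]
 [0.5355 0.136  0.122 ]
 [0.5331 0.1472 0.122 ]] [0.5522957  0.14538233 0.122     ]
grip scene [[0.5766 0.1502 0.122 ]
 [0.5722 0.1636 0.122 ]
 [0.542  0.1566 0.122 ]
 [0.5474 0.1439 0.122 ]] [0.55952743 0.15356321 0.122     ]
holes [array([ 0.55982339, -0.15666417,  0.05      ]), array([ 0.51065174, -0.15011152,  0.05      ])] 0.049606327823025556 [ 0.53523756 -0.15338785  0.05      ]
-7.590556407166332
hole scene [ 0.56483225 -0.15106898  0.05      ]
[[ 0.5619 -0.0767  0.068 ]
 [ 0.5297 -0.0739  0.068 ]
 [ 0.5346 -0.271   0.068 ]
 [ 0.5039 -0.2649  0.068 ]]
tube dir 82.14274991489526
off -0.00019416865629031874
plate [[ 0.5881 -0.1196  0.05  ]
 [ 0.5744 -0.2011  0.05  ]
 [ 0.4825 -0.1887  0.05  ]
 [ 0.4937 -0.1077  0.05  ]] [ 0.53465629 -0.15428611  0.05      ]
br [[ 0.5932 -0.1081  0.05  ]
 [ 0.5742 -0.2454  0.05  ]
 [ 0.4711 -0.231   0.05  ]
 [ 0.4892 -0.092   0.05  ]] [ 0.53191768 -0.1691359   0.05      ]
```

{"method": "drive_tool", "body": {"steps": [[1, [0, 0, 0], -6.85], [1, [0, 0, 0], -6.85], [1, [0, 0, 0], -6.85], [1, [0, 0, 0], -6.85], [1, [0.0225, 0, -0.0325], 0], [1, [0.0225, 0, -0.0325], 0], [1, [0.0225, 0, -0.0325], 0], [1, [0.0225, 0, -0.0325], 0], [1, [0.0225, 0, -0.0325], 0], [1, [0.0225, 0, -0.0325], 0], [1, [0.0225, 0, -0.0325], 0], [1, [0.0225, 0, -0.0325], 0]]}}

```text
clock: 1.15
tcp_pos: [0.3787, 0.3098, 0.2387]
ee_rot: [[0.979, -0.0, -0.203], [0.203, -0.0, 0.979], [-0.0, -1.0, 0.0]]
wrist_force: [0.8, -0.0, 0.6]
width: 0.999
```

{"method": "drive_tool", "body": {"steps": [[1, [0.0228, 0, -0.0327], 0], [1, [0.0228, 0, -0.0327], 0], [1, [0.0228, 0, -0.0327], 0], [1, [0.0228, 0, -0.0327], 0], [1, [0.0228, 0, -0.0327], 0], [1, [0.0228, 0, -0.0327], 0], [1, [0, 0.03, 0], 0], [1, [0, 0, 0], 0], [1, [0, 0, 0], 0]]}}

```text
clock: 1.9
tcp_pos: [0.5506, 0.1471, 0.2077]
ee_rot: [[0.979, -0.004, -0.203], [0.203, 0.0, 0.979], [-0.004, -1.0, 0.001]]
wrist_force: [-1.1, 0.4, 0.6]
width: 1.002
```

```bash
python3 - <<'E'
from h import *
d=cap('wrist','w1.png'); print(d['obs']['tcp_pos'],d['obs']['wrist_force'])
E
```

```text
[0.55063116 0.14713927 0.20772454] [-1.08655172  0.40890155  0.59021858]
```

View pics/w1.png

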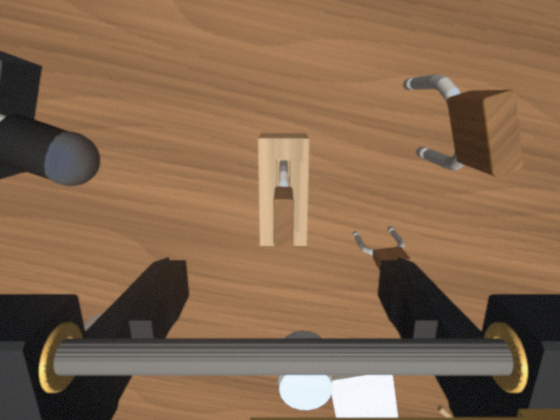

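```bash
python3 - <<'E'
from h import *
d=load('w1.png')
a=np.radians(11.7);X=np.array([np.cos(a),np.sin(a),0]);Y=np.array([-np.sin(a),np.cos(a),0])
c=np.array([.5533,.1458,0])
im=cv2.imread('pics/w1.png')
for dx in(-.05,.05):
  for dy in(-.022,.022):
    p=proj(d,c+dx*X+dy*Y+[0,0,.045]);cv2.circle(im,(int(p[0]),int(p[1])),2,(0,0,255),-1)
for dx in(-.018,.018):
  for dy in(-.007,.007):
    p=proj(d,c+dx*X+dy*Y+[0,0,.122]);cv2.circle(im,(int(p[0]),int(p[1])),2,(0,255,0),-1)
cv2.imwrite('pics/w1o.png',im);crop('w1o.png',220,110,360,270,4,'w1c.png')
E
```

```text
(no output)
```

View pics/w1c.png

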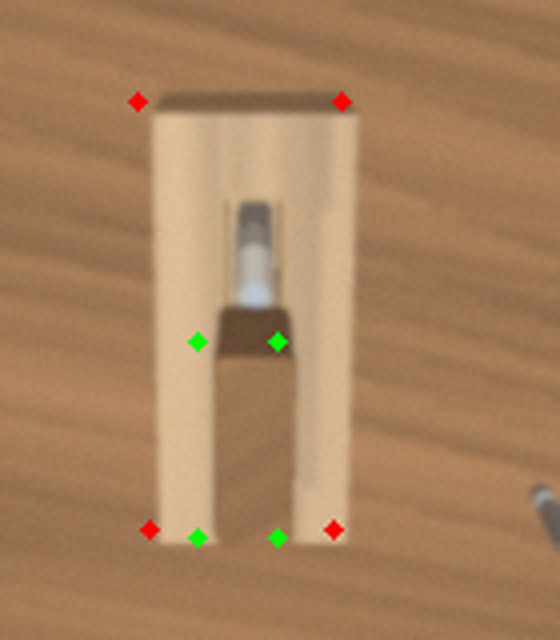

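```bash
python3 - <<'E'
from h import *
d=load('w1.png')
f=lambda x,y:(x/4+220-.375,y/4+110-.375)
g=np.array([onz(d,*f(*p),.122) for p in[(217,357),(292,357),(295,541),(215,543)]]);print(np.round(g,4),g.mean(0))
a=g[2]+g[3]-g[0]-g[1];print(np.degrees(np.arctan2(a[1],a[0])),np.linalg.norm(a)/2)
r=np.array([onz(d,*f(*p),.045) for p in[(152,114),(358,114),(347,543),(161,545)]]);print(np.round(r,4),r.mean(0))
a=r[2]+r[3]-r[0]-r[1];print(np.degrees(np.arctan2(a[1],a[0])),np.linalg.norm(a)/2)
o=d['obs'];E=np.array(o['ee_rot'])
print('tool delta',E.T@(g.mean(0)-np.array(o['tcp_pos'])), E.T@(r.mean(0)-np.array(o['tcp_pos'])))
E
```

```text
[[0.539  0.1388 0.122 ]
 [0.5364 0.1514 0.122 ]
 [0.5696 0.1591 0.122 ]
 [0.5728 0.1452 0.122 ]] [0.55443428 0.14862466 0.122     ]
11.893315339397178 0.034237415079225425
[[0.5108 0.1172 0.045 ]
 [0.5018 0.1605 0.045 ]
 [0.5999 0.1806 0.045 ]
 [0.6094 0.1376 0.045 ]] [0.55546705 0.14894992 0.045     ]
11.61546578333965 0.10045450940001521
tool delta [0.00437214 0.08570809 0.0006118 ] [0.00576102 0.16270317 0.00065631]
```

{"method": "drive_tool", "body": {"steps": [[1, [0.0045, 0.02, 0.0006], 0], [1, [0, 0.03, 0], 0], [1, [0, 0.03, 0], 0], [1, [0, 0.03, 0], 0], [1, [0, 0.01, 0], 0], [1, [0, 0, 0], 0], [1, [0, 0, 0], 0]]}}

```text
clock: 2.53
tcp_pos: [0.5563, 0.1493, 0.0905]
ee_rot: [[0.979, 0.002, -0.204], [0.204, 0.0, 0.979], [0.002, -1.0, -0.0]]
wrist_force: [0.9, 0.8, 0.4]
width: 0.998
```

```bash
python3 - <<'E'
from h import *
d=cap('wrist','w2.png'); print(d['obs']['tcp_pos'],d['obs']['wrist_force'])
E
```

```text
[0.55631665 0.14926696 0.09047964] [0.89955185 0.75470913 0.44835349]
```

View pics/w2.png

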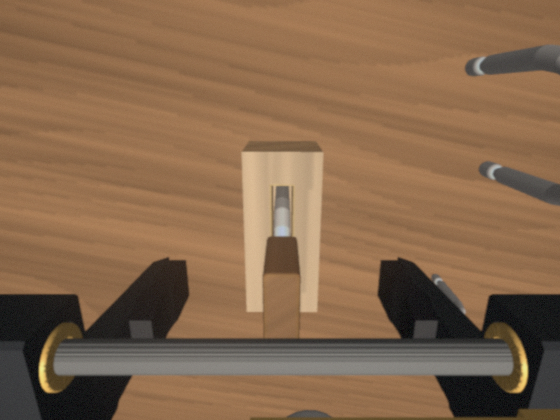

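```bash
python3 - <<'E'
from h import *
crop('w2.png',230,130,335,300,3.5,'w2c.png')
d=load('w2.png');E=np.array(d['obs']['ee_rot']);
for u,v,z in((266,237,.122),(298.5,237,.122),(245,151,.045),(321.5,151,.045),(248,310,.045),(318,310,.045)): print(E.T@(onz(d,u,v,z)-d['obs']['tcp_pos']))
E
```

```text
[-0.03341913 -0.03158338 -0.00564682]
[-0.03342653 -0.03158656  0.00572622]
[-0.05155993  0.04538578 -0.02018085]
[-0.05158729  0.04537423  0.02111234]
[ 0.04807418  0.04557856 -0.02155266]
[0.04804609 0.04556627 0.02236235]
```

View pics/w2c.png

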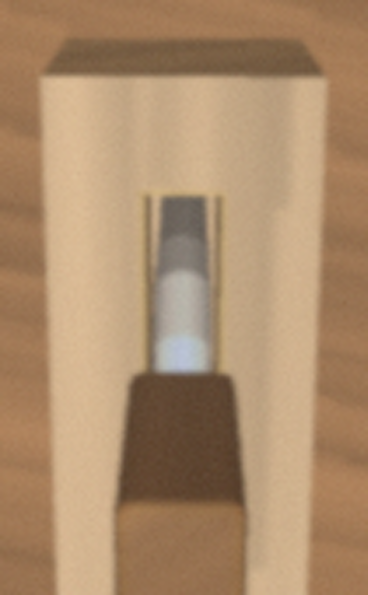

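```bash
python3 - <<'E'
from h import *
d=load('w2.png');E=np.array(d['obs']['ee_rot']);
for u,v,z in((263.7,273.3,.122),(300.3,273.3,.122),(267.5,237,.084),(297,237,.084)): print(E.T@(onz(d,u,v,z)-d['obs']['tcp_pos']))
E
```

```text
[-0.0192042  -0.03155564 -0.00668226]
[-0.01921276 -0.03155935  0.00658283]
[-0.01762441  0.00644753 -0.0068788 ]
[-0.01763335  0.00644369  0.00685001]
```

{"method": "drive_tool", "body": {"steps": [[1, [0, 0.0025, 0], 0], [0, [0, 0, 0], 0], [0, [0, 0, 0], 0], [0, [0, 0, 0], 0], [0, [0, 0, 0], 0], [0, [0, 0, 0], 0], [0, [0, 0, 0], 0], [0, [0, 0, 0], 0], [0, [0, 0, 0], 0], [0, [0, 0, 0], 0], [0, [0, 0, 0], 0], [0, [0, 0, 0], 0]]}}

```text
clock: 3.58
tcp_pos: [0.5558, 0.1486, 0.0863]
ee_rot: [[0.979, -0.0, -0.203], [0.203, 0.0, 0.979], [-0.0, -1.0, 0.0]]
wrist_force: [0.4, 1.2, -0.7]
width: 0.191
```

{"method": "drive_tool", "body": {"steps": [[0, [0, 0, 0], 0], [0, [0, 0, 0], 0], [0, [0, 0, 0], 0], [0, [0, 0, 0], 0]]}}

```text
clock: 3.92
tcp_pos: [0.5558, 0.1486, 0.0862]
ee_rot: [[0.979, -0.0, -0.203], [0.203, 0.0, 0.979], [-0.0, -1.0, 0.0]]
wrist_force: [-0.1, 0.3, -0.7]
width: 0.156
```

{"method": "drive_tool", "body": {"steps": [[0, [0, -0.005, 0], 0], [0, [0, -0.01, 0], 0], [0, [0, -0.01, 0], 0], [0, [0, -0.01, 0], 0], [0, [0, -0.015, 0], 0], [0, [0, -0.02, 0], 0], [0, [0, -0.03, 0], 0], [0, [0, -0.03, 0], 0], [0, [0, 0, 0], 0], [0, [0, 0, 0], 0]]}}

```text
clock: 4.75
tcp_pos: [0.5562, 0.1487, 0.2185]
ee_rot: [[0.979, 0.004, -0.203], [0.203, 0.0, 0.979], [0.004, -1.0, -0.001]]
wrist_force: [0.3, -0.1, -1.9]
width: 0.156
```

```bash
python3 - <<'E'
from h import *
d=cap('wrist','w3.png'); o=d['obs'];print(o['tcp_pos'],o['wrist_force'],o['width'],o['joint_positions'])
E
```

```text
[0.55619277 0.14866944 0.21845941] [ 0.28438649 -0.11109625 -1.85052983] 0.15649569121881796 [ 3.18861756e+00  2.51364977e+01  7.23458815e+01  4.79991685e-04
  8.22761938e+01 -9.85270553e+01]
```

View pics/w3.png

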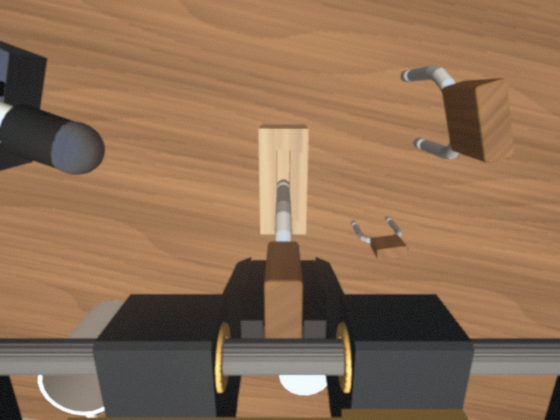

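{"method": "drive_tool", "body": {"steps": [[0, [0, 0, 0], 6.5], [0, [0, 0, 0], 6.5], [0, [0, 0, 0], 6.6], [0, [0.0025, 0, -0.02], 0], [0, [0.0025, 0, -0.036], 0], [0, [0.0025, 0, -0.036], 0], [0, [0.0025, 0, -0.036], 0], [0, [0.0025, 0, -0.036], 0], [0, [0.0025, 0, -0.036], 0], [0, [0.0025, 0, -0.036], 0], [0, [0.0025, 0, -0.036], 0], [0, [0.0025, 0, -0.0265], 0]]}}

```text
clock: 5.8
tcp_pos: [0.5361, -0.1526, 0.2149]
ee_rot: [[0.99, -0.003, 0.139], [-0.139, 0.001, 0.99], [-0.003, -1.0, 0.0]]
wrist_force: [0.3, -0.3, -1.3]
width: 0.158
```

{"method": "drive_tool", "body": {"steps": [[0, [0, 0, 0], 0], [0, [0, 0, 0], 0], [0, [0, 0, 0], 0]]}}

```text
clock: 6.05
tcp_pos: [0.5368, -0.1495, 0.2154]
ee_rot: [[0.991, -0.002, 0.137], [-0.137, 0.001, 0.991], [-0.002, -1.0, 0.001]]
wrist_force: [0.2, 0.4, -1.2]
width: 0.159
```

```bash
python3 - <<'E'
from h import *
d=cap('wrist','w4.png'); o=d['obs'];print(o['tcp_pos'],o['wrist_force'],o['width'],o['joint_positions'])
E
```

```text
[ 0.53676153 -0.149453    0.21536049] [ 0.21573164  0.3878302  -1.24585655] 0.15948909392533417 [-2.77408343e+01  2.35899730e+01  7.54573926e+01  1.68784855e-02
  8.10778340e+01 -1.09855693e+02]
```

View pics/w4.png

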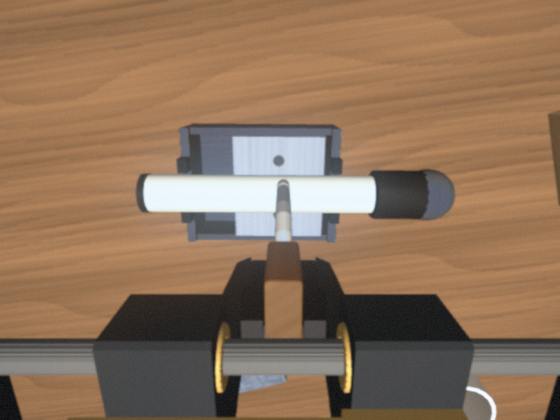

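```bash
python3 - <<'E'
from h import *
crop('w4.png',170,110,360,255,4.2,'w4c.png')
E
```

```text
(no output)
```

View pics/w4c.png

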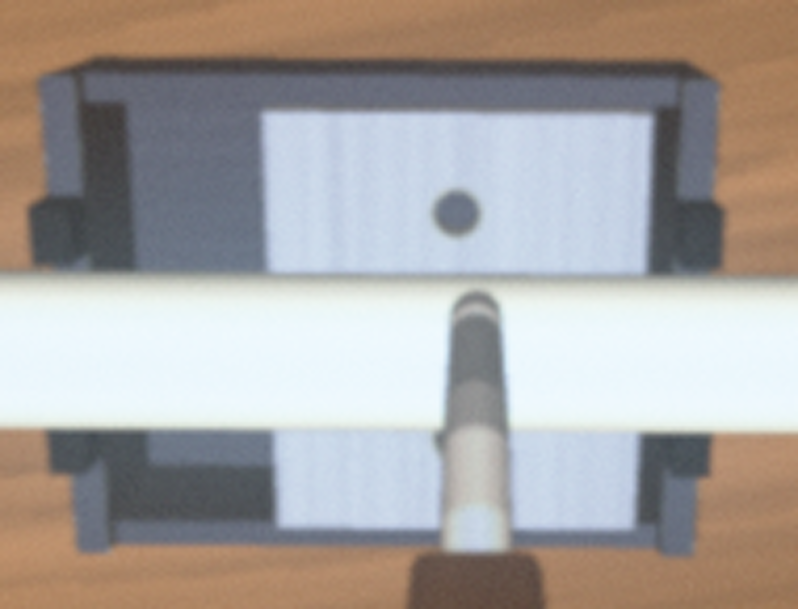

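```bash
cat >> h.py <<'E'
def tl(d,u,v,z):
    E=np.array(d['obs']['ee_rot']);return E.T@(onz(d,u,v,z)-np.array(d['obs']['tcp_pos']))
def fitp(d,px,P0,fun,x0):
    from scipy.optimize import least_squares
    return least_squares(fun,x0)
E
python3 - <<'E'
from h import *
d=load('w4.png');f=lambda x,y:(x/4.2+170-.38,y/4.2+110-.38)
print('hole',tl(d,*f(456,213),.05))
pl=[tl(d,*f(*p),.05) for p in[(262,112),(655,112),(640,528),(276,528)]];print('plate',np.round(pl,4),np.mean(pl,0))
zt=d['obs']['tcp_pos'][2]-.0782
print('tip',zt,tl(d,*f(476,303),zt+.003))
# tube silhouette: fit axis x in tool frame
R,t=ext(d);C=-R.T@t;E=np.array(d['obs']['ee_rot']);Ct=E.T@(C-d['obs']['tcp_pos'])
def plane_ang(p):
    c,r=ray(d,*p);r=E.T@r;return np.arctan2(r[0],r[1])
a1=plane_ang(f(456,274));a2=plane_ang(f(456,430));am=(a1+a2)/2;D=.016/np.sin((a2-a1)/2)
print('tube x,y(depth)',Ct[0]+D*np.sin(am),d['obs']['tcp_pos'][2]-(Ct[1]+D*np.cos(am)))
zc=.068;h=Ct[1];dep=(d['obs']['tcp_pos'][2]-zc)-Ct[1];print('tube x given z',Ct[0]+dep*np.tan(am))
# tube yaw
for x in(0,798):
  print([ (tl(d,*f(x,y),.068)) for y in((272,428) if x==0 else (278,432))])
E
```

```text
hole [-0.02485462  0.16540545 -0.00400417]
plate [[-0.0458  0.1654 -0.0439]
 [-0.0458  0.1655  0.0371]
 [ 0.0465  0.1653  0.0372]
 [ 0.0465  0.1652 -0.0448]] [ 0.00036804  0.16535651 -0.00360084]
tip 0.13716048641865053 [-0.02734032  0.07525384  0.00016698]
tube x,y(depth) 0.001044000642403481 0.06604694376156311
tube x given z 0.0005007176634348465
[array([-0.01615229,  0.1472956 , -0.09533912]), array([ 0.01683562,  0.14722779, -0.09856075])]
[array([-0.01498332,  0.14745615,  0.06496536]), array([0.01767361, 0.14739449, 0.06716294])]
```

```bash
python3 - <<'E'
from h import *
d=load('w4.png');f=lambda x,y:(x/4.2+170-.38,y/4.2+110-.38)
zt=d['obs']['tcp_pos'][2]-.0782
o=d['obs'];E=np.array(o['ee_rot']);P=np.array(o['tcp_pos'])
for xo in(-.001,-.0005,0,.0005):
  c=np.array([-.025+xo,.0782-.004,0])
  vs=[]
  for th in np.linspace(0,2*np.pi,40):
   for ph in np.linspace(-np.pi/2,np.pi/2,20):
    vs.append(proj(d,P+E@(c+.004*np.array([np.cos(th)*np.cos(ph),np.sin(ph),np.sin(th)*np.cos(ph)]))))
  v=min(q[1] for q in vs);print(xo,(v-110+.38)*4.2, (np.mean([q[0] for q in vs])-170+.38)*4.2)
E
```

```text
-0.001 286.9230836389839 474.89911286949024
-0.0005 290.1376329131556 474.8975587081227
0 293.34778994590994 474.89600666818757
0.0005 296.55356373319376 474.8944567453444
```

{"method": "drive_tool", "body": {"steps": [[0, [0.0004, 0, -0.0041], 0.35], [0, [0, 0.02, 0], 0], [0, [0, 0.02, 0], 0], [0, [0, 0.02, 0], 0], [0, [0, 0.014, 0], 0], [0, [0, 0, 0], 0], [0, [0, 0, 0], 0], [0, [0, 0, 0], 0]]}}

```text
clock: 6.77
tcp_pos: [0.5375, -0.1541, 0.1433]
ee_rot: [[0.99, 0.001, 0.143], [-0.143, -0.001, 0.99], [0.002, -1.0, -0.001]]
wrist_force: [0.5, -0.8, -2.2]
width: 0.159
```

```bash
python3 - <<'E'
from h import *
d=cap('wrist','w5.png'); o=d['obs'];print(o['tcp_pos'],o['wrist_force'],o['width'])
crop('w5.png',200,100,360,220,5,'w5c.png')
E
```

```text
[ 0.53749089 -0.15410681  0.14328515] [ 0.49432315 -0.77192384 -2.22387272] 0.1588289814320158
```

View pics/w5.png

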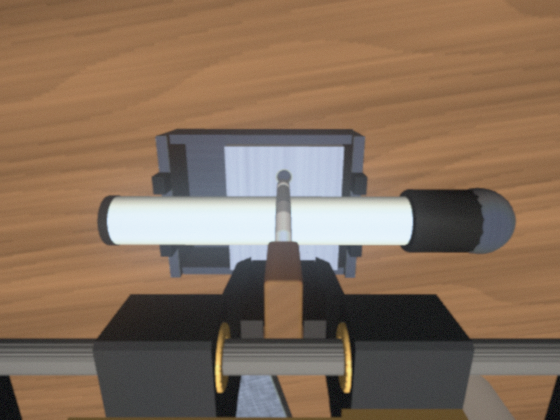

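View pics/w5c.png

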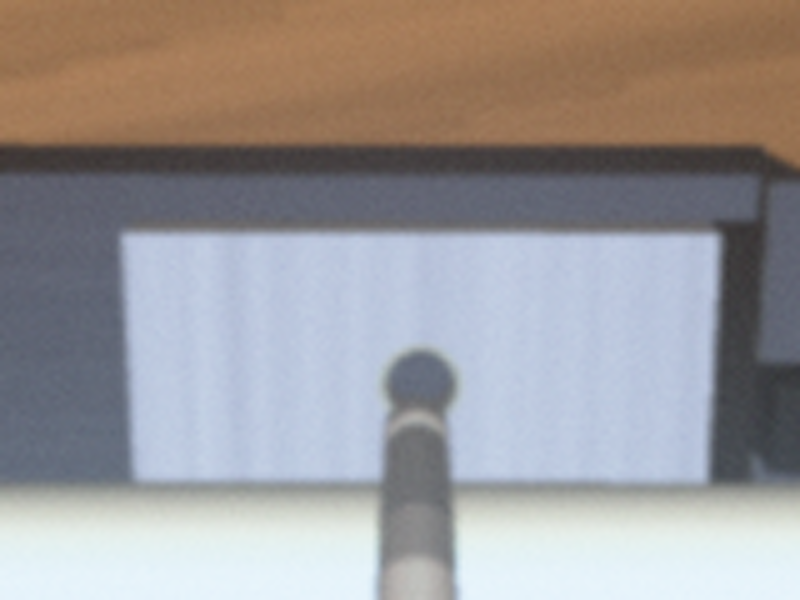

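```bash
python3 - <<'E'
from h import *
d=load('w5.png');f=lambda x,y:(x/5+200-.4,y/5+100-.4)
print('hole',tl(d,*f(421,383),.05)); print('tip z',tl(d,*f(418,415),.069))
o=d['obs'];E=np.array(o['ee_rot']);P=np.array(o['tcp_pos'])
p=proj(d,P+E@[-.025,.0782-.05-.004+.05,0]);print((p[0]-200+.4)*5,(p[1]-100+.4)*5)
for z in(-.001,0,.001):
  p=proj(d,P+E@[-.025,P[2]-.05,z]);print('at plate',(p[0]-200+.4)*5,(p[1]-100+.4)*5)
E
```

```text
hole [-0.026898    0.093244    0.00075439]
tip z [-0.02703441  0.07424401  0.00032044]
415.4826036417909 430.55777234392366
at plate 408.28626404152897 396.37666815858256
at plate 415.52135307906826 396.38089040611135
at plate 422.75641261591875 396.385112636425
```

{"method": "drive_tool", "body": {"steps": [[0, [0, 0.004, 0], 0], [0, [0, 0, 0], 0], [0, [0, 0, 0], 0], [0, [0, 0, 0], 0], [0, [0, 0, 0], 0], [0, [0, 0, 0], 0], [0, [0, 0, 0], 0], [0, [0, 0, 0], 0]]}}

```text
clock: 7.48
tcp_pos: [0.537, -0.1543, 0.1383]
ee_rot: [[0.99, 0.0, 0.143], [-0.143, -0.0, 0.99], [0.0, -1.0, -0.0]]
wrist_force: [0.3, 0.4, -0.9]
width: 0.152
```

```bash
python3 - <<'E'
from h import *
d=cap('wrist','w6.png'); o=d['obs'];print(o['tcp_pos'],o['wrist_force'],o['width'],np.round(o['ee_rot'],4))
crop('w6.png',240,140,340,215,8,'w6c.png')
E
```

```text
[ 0.53699521 -0.15427781  0.13826823] [ 0.25472112  0.40325903 -0.90995709] 0.15224034343552886 [[ 9.897e-01  1.000e-04  1.433e-01]
 [-1.433e-01 -0.000e+00  9.897e-01]
 [ 1.000e-04 -1.000e+00 -0.000e+00]]
```

View pics/w6c.png

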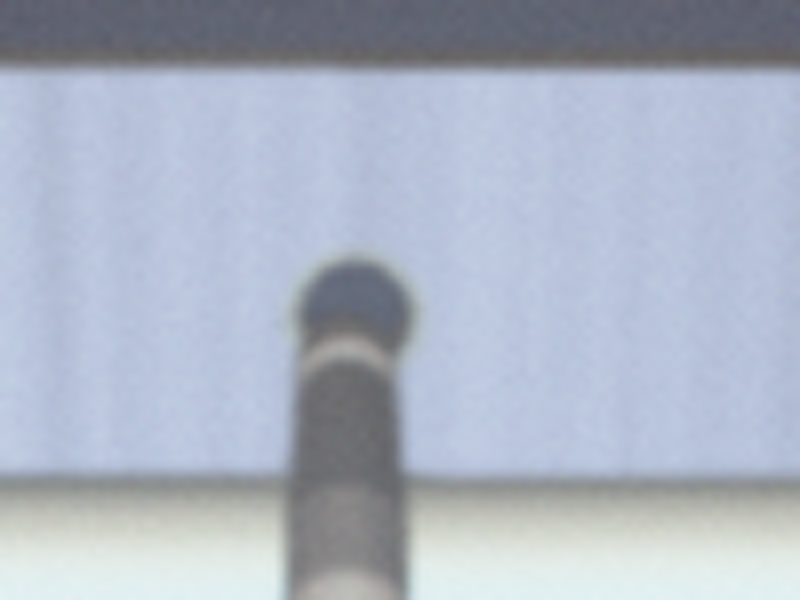

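```bash
python3 - <<'E'
from h import *
d=load('w6.png');f=lambda x,y:(x/8+240-.44,y/8+140-.44);g=lambda p:((p[0]-240+.44)*8,(p[1]-140+.44)*8)
print('hole',tl(d,*f(356,314),.05),'leg near tip',tl(d,*f(348,345),.065))
o=d['obs'];E=np.array(o['ee_rot']);P=np.array(o['tcp_pos'])
im=cv2.resize(cv2.imread('pics/w6.png')[140:215,240:340],None,fx=8,fy=8,interpolation=cv2.INTER_CUBIC)
def circ(c,r,col):
  pts=[g(proj(d,P+E@(np.array(c)+[r*np.cos(t),0,r*np.sin(t)]))) for t in np.linspace(0,2*np.pi,40)]
  cv2.polylines(im,[np.int32(pts)],True,col,1)
circ([-.025,P[2]-.05,0],.005,(0,255,0))      # hole if aligned
for k in(0,.004,.014,.02): circ([-.025,.0782-k,0],.004 if k else .001,(0,0,255))
cv2.imwrite('pics/w6o.png',im)
E
```

```text
hole [-0.02622542  0.08826664  0.00091794] leg near tip [-0.02722062  0.07326658  0.00023021]
```

View pics/w6o.png

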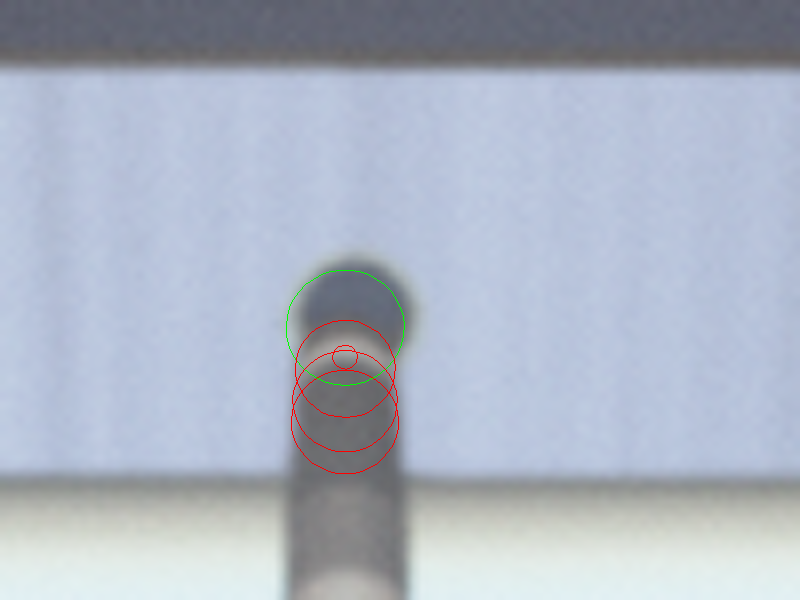

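{"method": "drive_tool", "body": {"steps": [[0, [-0.0011, 0, 0.0007], 0], [0, [0, 0.003, 0], 0], [0, [0, 0.003, 0], 0], [0, [0, 0.0015, 0], 0], [0, [0, 0, 0], 0], [0, [0, 0, 0], 0], [0, [0, 0, 0], 0], [0, [0, 0, 0], 0], [0, [0, 0, 0], 0], [0, [0, 0, 0], 0]]}}

```text
clock: 8.37
tcp_pos: [0.536, -0.1534, 0.1308]
ee_rot: [[0.99, 0.0, 0.143], [-0.143, -0.0, 0.99], [0.0, -1.0, -0.0]]
wrist_force: [-0.5, -0.1, -1.4]
width: 0.158
```

```bash
cat > ov.py <<'E'
from h import *
import sys
n=sys.argv[1]
d=cap('wrist',n+'.png');o=d['obs'];E=np.array(o['ee_rot']);P=np.array(o['tcp_pos']);print(P,o['wrist_force'],o['ft_torque'],o['width'])
g=lambda p:((p[0]-240+.44)*8,(p[1]-140+.44)*8)
im=cv2.resize(cv2.imread('pics/'+n+'.png')[140:215,240:340],None,fx=8,fy=8,interpolation=cv2.INTER_CUBIC)
def circ(c,r,col):
  pts=[g(proj(d,P+E@(np.array(c)+[r*np.cos(t),0,r*np.sin(t)]))) for t in np.linspace(0,2*np.pi,40)]
  cv2.polylines(im,[np.int32(pts)],True,col,1)
circ([-.025,P[2]-.05,0.00025],.005,(0,255,0))
for k in(0,.004): circ([-.025,.0782-k,0.00025],.004 if k else .001,(0,0,255))
cv2.imwrite('pics/'+n+'o.png',im)
E
python3 ov.py w7
```

```text
[ 0.53600433 -0.15343948  0.13083004] [-0.51451309 -0.05612664 -1.40936876] [0.01607951 0.02909212 0.00567239] 0.1578674462901481
```

View pics/w7o.png

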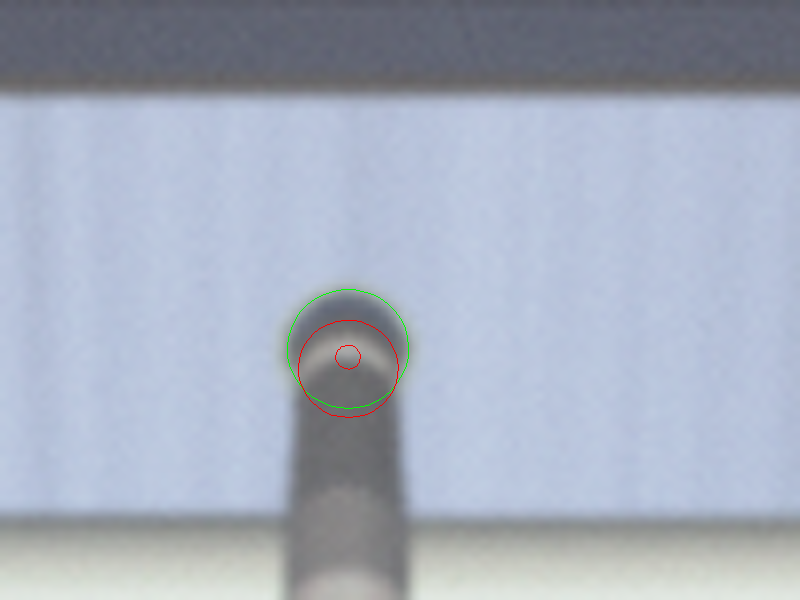

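{"method": "drive_tool", "body": {"steps": [[0, [0, 0.001, 0], 0], [0, [0, 0.001, 0], 0], [0, [0, 0.001, 0], 0], [0, [0, 0.001, 0], 0], [0, [0, 0.001, 0], 0], [0, [0, 0, 0], 0], [0, [0, 0, 0], 0], [0, [0, 0, 0], 0]]}}

```text
clock: 9.08
tcp_pos: [0.536, -0.1534, 0.1258]
ee_rot: [[0.99, 0.0, 0.143], [-0.143, -0.0, 0.99], [0.0, -1.0, -0.0]]
wrist_force: [0.1, 0.9, -1.6]
width: 0.154
```

{"method": "drive_tool", "body": {"steps": [[0, [0, 0.001, 0], 0], [0, [0, 0.001, 0], 0], [0, [0, 0.001, 0], 0], [0, [0, 0.001, 0], 0], [0, [0, 0.001, 0], 0], [0, [0, 0.001, 0], 0], [0, [0, 0, 0], 0], [0, [0, 0, 0], 0]]}}

```text
clock: 9.75
tcp_pos: [0.5359, -0.1534, 0.1197]
ee_rot: [[0.99, -0.0, 0.143], [-0.143, 0.0, 0.99], [-0.0, -1.0, 0.0]]
wrist_force: [0.6, 0.9, -1.6]
width: 0.155
```

```bash
python3 ov.py w8
```

```text
[ 0.53594421 -0.15341234  0.11968251] [ 0.55926869  0.92056837 -1.62966408] [ 0.03534764 -0.01315312  0.03028356] 0.1549598631126517
```

View pics/w8o.png

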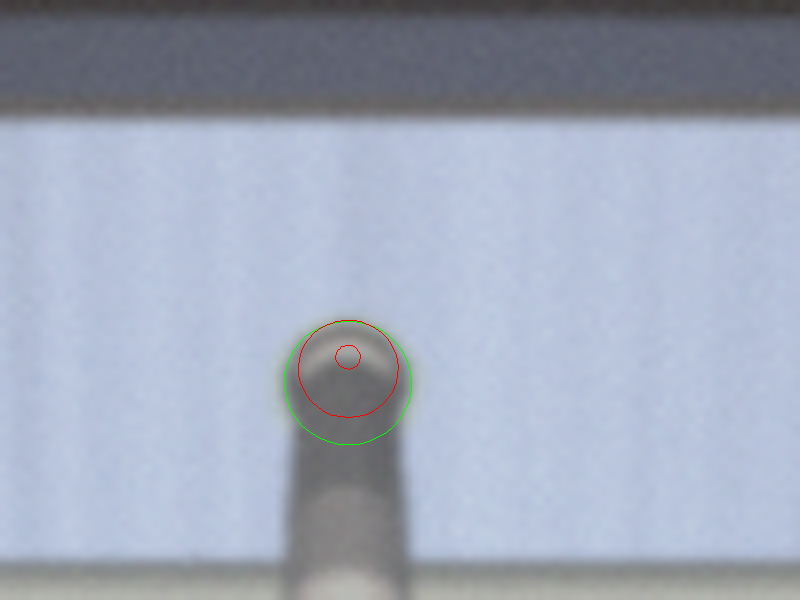

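{"method": "drive_tool", "body": {"steps": [[0, [0, 0.0015, 0], 0], [0, [0, 0.0015, 0], 0], [0, [0, 0.0015, 0], 0], [0, [0, 0.0015, 0], 0], [0, [0, 0.0015, 0], 0], [0, [0, 0.0015, 0], 0], [0, [0, 0, 0], 0], [0, [0, 0, 0], 0]]}}

```text
clock: 10.47
tcp_pos: [0.5359, -0.1534, 0.1107]
ee_rot: [[0.99, -0.0, 0.143], [-0.143, 0.0, 0.99], [-0.0, -1.0, 0.0]]
wrist_force: [0.5, 0.2, -2.3]
width: 0.156
```

{"method": "drive_tool", "body": {"steps": [[0, [0, 0.0015, 0], 0], [0, [0, 0.0015, 0], 0], [0, [0, 0.0015, 0], 0], [0, [0, 0.0015, 0], 0], [0, [0, 0, 0], 0]]}}

```text
clock: 10.88
tcp_pos: [0.5363, -0.1536, 0.1048]
ee_rot: [[0.99, 0.001, 0.143], [-0.143, -0.0, 0.99], [0.001, -1.0, -0.0]]
wrist_force: [0.6, -0.8, -0.5]
width: 0.156
```

{"method": "drive_tool", "body": {"steps": [[0, [0, 0.0015, 0], 0], [0, [0, 0.0015, 0], 0], [0, [0, 0.0015, 0], 0], [0, [0, 0, 0], 0]]}}

```text
clock: 11.22
tcp_pos: [0.536, -0.1539, 0.1003]
ee_rot: [[0.99, 0.0, 0.143], [-0.143, -0.001, 0.99], [0.001, -1.0, -0.001]]
wrist_force: [1.2, -3.4, -3.2]
width: 0.151
```

{"method": "drive_tool", "body": {"steps": [[0, [0, 0.001, 0], 0], [0, [0, 0.001, 0], 0], [0, [0, 0, 0], 0]]}}

```text
clock: 11.47
tcp_pos: [0.5361, -0.1538, 0.0983]
ee_rot: [[0.99, 0.0, 0.143], [-0.143, -0.001, 0.99], [0.001, -1.0, -0.001]]
wrist_force: [-0.4, -2.6, 0.8]
width: 0.157
```

{"method": "drive_tool", "body": {"steps": [[0, [0, 0.001, 0], 0], [0, [0, 0.001, 0], 0], [0, [0, 0, 0], 0], [0, [0, 0, 0], 0]]}}

```text
clock: 11.8
tcp_pos: [0.5359, -0.1533, 0.0959]
ee_rot: [[0.99, -0.0, 0.143], [-0.143, 0.0, 0.99], [-0.0, -1.0, 0.0]]
wrist_force: [1.9, -3.5, 0.1]
width: 0.154
```

{"method": "drive_tool", "body": {"steps": [[0, [0, 0.001, -0.0004], 0], [0, [0, 0.001, 0], 0], [0, [0, 0.001, 0], 0], [0, [0, 0, 0], 0], [0, [0, 0, 0], 0]]}}

```text
clock: 12.22
tcp_pos: [0.5356, -0.1535, 0.0926]
ee_rot: [[0.99, -0.001, 0.143], [-0.143, 0.001, 0.99], [-0.001, -1.0, 0.001]]
wrist_force: [2.7, -0.7, -3.9]
width: 0.157
```

```bash
python3 ov.py w9
```

```text
[ 0.53560104 -0.15348595  0.09258433] [ 2.65422582 -0.68053107 -3.89663415] [-0.14433009 -0.44485747 -0.01056095] 0.1573115393096415
```

View pics/w9.png

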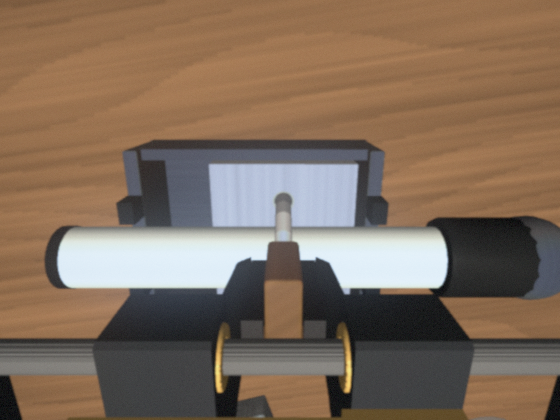

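{"method": "drive_tool", "body": {"steps": [[0, [0, 0.001, 0], 0], [0, [0, 0.001, 0], 0], [0, [0, 0, 0], 0], [0, [0, 0, 0], 0]]}}

```text
clock: 12.6
tcp_pos: [0.5358, -0.1537, 0.0908]
ee_rot: [[0.99, -0.0, 0.143], [-0.143, 0.0, 0.99], [-0.0, -1.0, 0.0]]
wrist_force: [2.3, 0.2, -5.9]
width: 0.159
```

{"method": "drive_tool", "body": {"steps": [[0, [0, 0.001, 0], 0], [0, [0, 0, 0], 0], [0, [0, 0, 0], 0]]}}

```text
clock: 12.85
tcp_pos: [0.536, -0.1539, 0.0904]
ee_rot: [[0.99, 0.0, 0.143], [-0.143, -0.0, 0.99], [0.0, -1.0, -0.0]]
wrist_force: [3.0, -0.5, -1.5]
width: 0.154
```

{"method": "drive_tool", "body": {"steps": [[0, [0, 0.001, 0], 0], [0, [0, 0, 0], 0], [0, [0, 0, 0], 0]]}}

```text
clock: 13.1
tcp_pos: [0.5361, -0.1539, 0.0899]
ee_rot: [[0.99, 0.001, 0.143], [-0.143, -0.001, 0.99], [0.001, -1.0, -0.0]]
wrist_force: [1.7, 0.6, 5.0]
width: 0.155
```

{"method": "drive_tool", "body": {"steps": [[0, [0, 0.001, 0], 0], [0, [0, 0, 0], 0], [0, [0, 0, 0], 0]]}}

```text
clock: 13.35
tcp_pos: [0.5362, -0.1539, 0.0894]
ee_rot: [[0.99, 0.001, 0.143], [-0.143, -0.001, 0.99], [0.002, -1.0, -0.001]]
wrist_force: [0.6, 1.0, 10.2]
width: 0.155
```

{"method": "drive_tool", "body": {"steps": [[0, [0, 0.001, 0], 0], [0, [0, 0, 0], 0], [0, [0, 0, 0], 0]]}}

```text
clock: 13.6
tcp_pos: [0.5362, -0.1539, 0.0885]
ee_rot: [[0.99, 0.002, 0.143], [-0.143, -0.001, 0.99], [0.002, -1.0, -0.001]]
wrist_force: [-0.3, 1.3, 10.1]
width: 0.154
```

{"method": "drive_tool", "body": {"steps": [[0, [0, 0.001, 0], 0], [0, [0, 0, 0], 0], [0, [0, 0, 0], 0]]}}

```text
clock: 13.85
tcp_pos: [0.5363, -0.154, 0.088]
ee_rot: [[0.99, 0.002, 0.143], [-0.143, -0.001, 0.99], [0.002, -1.0, -0.001]]
wrist_force: [-2.3, 2.0, 15.4]
width: 0.153
```

```bash
python3 ov.py w10; python3 - <<'E'
from h import *
a=cv2.imread('pics/w9.png')[180:340,210:360];b=cv2.imread('pics/w10.png')[180:340,210:360]
cv2.imwrite('pics/cmp.png',cv2.resize(np.hstack([a,b]),None,fx=2.6,fy=2.6,interpolation=cv2.INTER_CUBIC))
E
```

```text
[ 0.53629179 -0.15395272  0.08798935] [-2.32829793  2.01045803 15.43683305] [0.25797405 0.37816448 0.01488707] 0.1531586996727994
```

View pics/cmp.png

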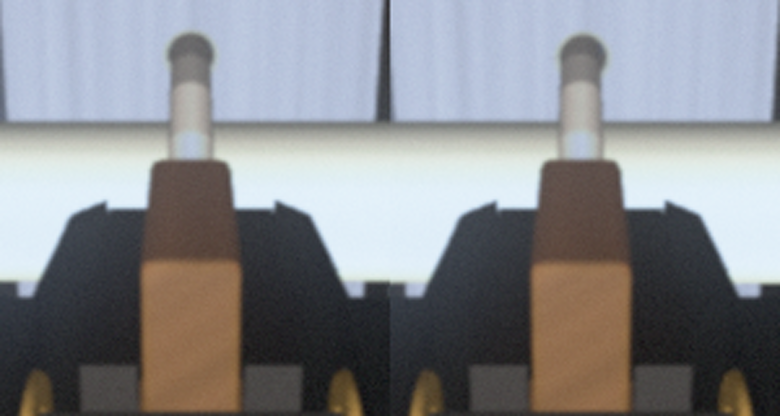

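{"method": "drive_tool", "body": {"steps": [[0, [0, -0.0015, 0], 0], [0, [0, -0.0015, 0], 0], [0, [0, 0, 0], 0], [0, [0, 0, 0], 0], [0, [0, 0, 0], 0]]}}

```text
clock: 14.32
tcp_pos: [0.5362, -0.154, 0.0899]
ee_rot: [[0.99, 0.001, 0.143], [-0.143, -0.001, 0.99], [0.001, -1.0, -0.0]]
wrist_force: [-0.2, 0.8, 7.6]
width: 0.155
```

{"method": "drive_tool", "body": {"steps": [[0, [0, -0.001, 0], 0], [0, [0, 0, 0], 0], [0, [0, 0, 0], 0], [0, [0, 0, 0], 0]]}}

```text
clock: 14.65
tcp_pos: [0.5361, -0.1539, 0.0902]
ee_rot: [[0.99, 0.0, 0.143], [-0.143, -0.0, 0.99], [0.0, -1.0, -0.0]]
wrist_force: [2.6, 0.0, 1.5]
width: 0.161
```

Near zero force at TCP 0.0902, which is exactly the computed home height. Now I'll open the gripper partway; the mic is far enough out.

{"method": "drive_tool", "body": {"steps": [[0.3, [0, 0, 0], 0], [0.5, [0, 0, 0], 0], [0.6, [0, 0, 0], 0], [0.6, [0, 0, 0], 0], [0.6, [0, 0, 0], 0], [0.6, [0, 0, 0], 0], [0.6, [0, 0, 0], 0], [0.6, [0, 0, 0], 0]]}}

```text
clock: 15.32
tcp_pos: [0.5359, -0.1538, 0.0902]
ee_rot: [[0.99, -0.0, 0.143], [-0.143, 0.0, 0.99], [-0.0, -1.0, -0.0]]
wrist_force: [0.5, -1.0, -1.1]
width: 0.599
```

```bash
python3 ov.py w11
```

```text
[ 0.53587252 -0.15382698  0.09022926] [ 0.52483262 -0.97335747 -1.05448649] [ 0.0156367  -0.05005363  0.04199283] 0.5993157585226735
```

View pics/w11.png

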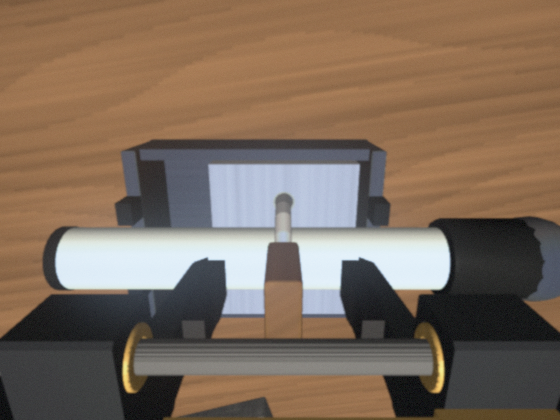

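{"method": "drive_tool", "body": {"steps": [[0.6, [0, -0.01, 0], 0], [0.6, [0, -0.02, 0], 0], [0.6, [0, -0.03, 0], 0], [0.6, [0, -0.04, 0], 0], [0.6, [0, -0.04, 0], 0], [0.6, [-0.04, 0, 0], 0], [0.6, [-0.04, 0, 0], 0], [0.6, [0, 0, 0], 0], [0.6, [0, 0, 0], 0], [0.6, [0, 0, 0], 0], [0.6, [0, 0, 0], 0]]}}

```text
clock: 16.28
tcp_pos: [0.4576, -0.1427, 0.2307]
ee_rot: [[0.99, 0.001, 0.143], [-0.143, -0.001, 0.99], [0.001, -1.0, -0.0]]
wrist_force: [-0.2, -1.0, -0.7]
width: 0.6
```

```bash
python3 - <<'E'
from h import *
d=cap('wrist','w12.png');cap('scene','s12.png');cap('top','t12.png')
print(d['obs']['tcp_pos'],d['obs']['wrist_force'])
crop('s12.png',200,100,340,220,5,'s12c.png')
s=cv2.imread('pics/scene0.png').astype(int);b=cv2.imread('pics/s12.png')
cv2.imwrite('pics/w12r.png',np.hstack([cv2.resize(cv2.imread('pics/w12.png'),(400,300)),cv2.resize(b,(400,300))]))
# expected projection of home grip corners from wrist: use hole mid
E
```

```text
[ 0.45764932 -0.1427194   0.23066813] [-0.18660805 -0.98629109 -0.68308435]
```

View pics/s12c.png

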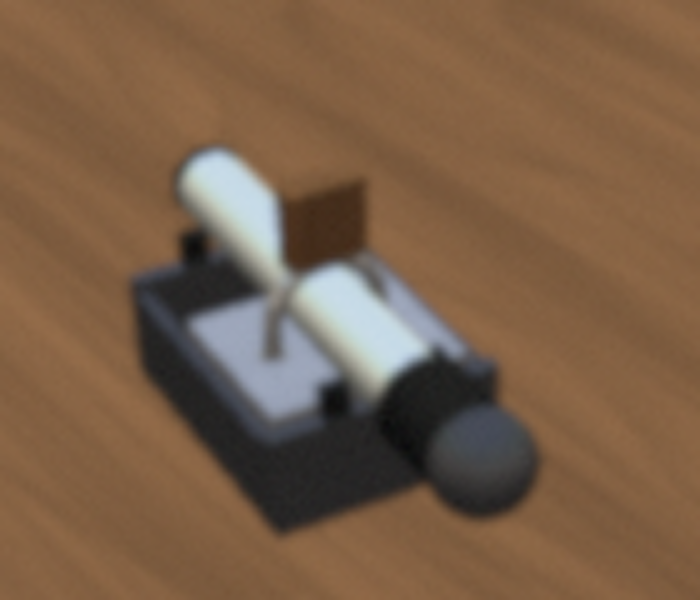

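View pics/w12.png

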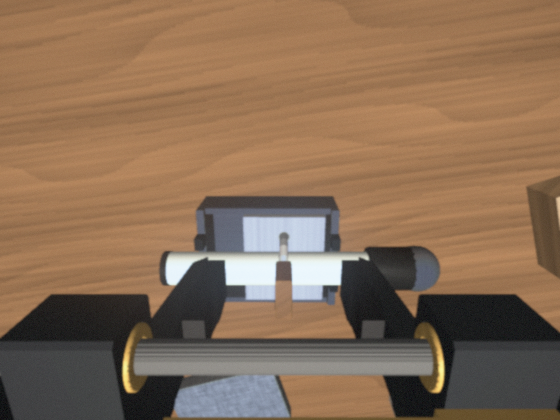

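View pics/s12.png

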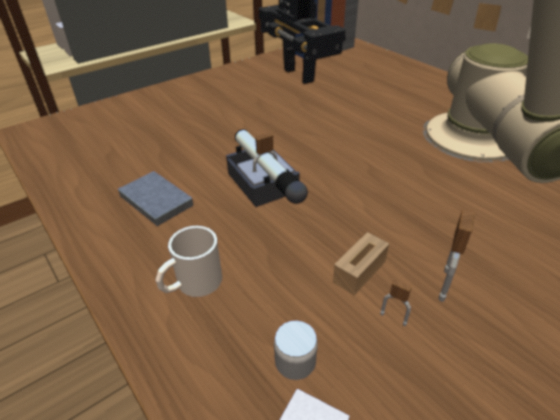

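The arch rests on the tube, both legs are in the plate and the U-bolt is upright. The arm is clear and the bystanders are unmoved: mug (195,262), tin (295,350) and notebook (155,197) are at the same pixels as before. Handing in.

```bash
python3 - <<'E'
from h import *
print(robot.sign_off())
E
```

```text
the job is handed in; nothing more can be done
None
```

The U-bolt is fastened in the bracket. I took the middle-sized one out of the storage block, passed both legs round the tube and through the plate holes, and pressed it home. Then I let go and backed the arm off, about 16.5 s in all; no verdict came back.

- **Fit:** I placed the near leg over its hole with the wrist camera to well under 1 mm. The far hole was almost hidden, so I relied on the leg spacing and the matched angle for that leg. The readings at the ends of the moves while the legs went in showed no resistance.
- **Pressing home:** The sideways force reached about 3.5 N, so I shifted 0.4 mm to ease it. I saw the catches draw the legs in. I then pressed to about 15 N, well under the 45 N limit, and the image showed no visible slip in the grip.
- **Home height:** After I eased off, the U-bolt sat at the height computed for home with almost no force on it, and it stayed there when released.
- **Final pictures:** The arch is on the tube and the U-bolt is upright. Nothing touches the gripper, and the mug, tin and notebook are where they were.

**Disagreement:** The fixed cameras and the wrist camera differed by about 3 to 9 mm on positions, partly from my own pixel picks. I used the wrist camera for the close work.

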